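# Draw the rolling pin out of its rack

## Robot

A 6-joint arm with a two-finger parallel gripper is mounted at the origin on a cart in front of the work surface, level with it; the furniture and walls round the work are solid. World frame = base frame: x ahead of the robot, y to its left, z up, the work surface at z = 0. Lengths are in mm, angles in rad, forces in N, time in s.
With the tool pointing down it reaches from about 150 to 775 mm from the base axis. Payload 6.1 kg.
Tool frame: the origin (TCP) lies midway between the tips of the shut fingers; the grasp point (between the pads) lies 19 mm behind it; z points along the fingers, y is the line along which they close (so a half turn about z gives the same grasp; the last joint's range is limited). The gripper opens to 85 mm and grips with 20 to 120 N. Pads are 22 mm wide; open, the fingers measure 114 mm over their backs; the gripper's body (76 mm by 85 mm) begins 54 mm behind the grasp point. The pads swing forward as they close: fully open they stand 13 mm farther back than shut.
Start: joints at [-1.277, 0.126, -0.04, 1.405, 0, 1.571], TCP at [152.029, -502.489, 231.295] pointing down, gripper open.
Joint ranges: [-2.72, 2.72], [-0.95, 1.95], [-1.27, 1.35], [-1.78, 2.02], [-1.46, 1.47], [-3.14, 3.14]. Speed limits (rad/s): [2.39, 2.39, 3.01, 3.14, 3.14, 3.14].

## Interface

Orientations are given as a unit quaternion [w, x, y, z].
In Python, from workcell import r gives the robot as it stands.
- The arm moves only by the tool hand_motion, called as name(argument=value, ...), one argument or row to a line, values as JSON. Schema: {"type":"object","properties":{"increments":{"type":"array","items":{"type":"array","items":{"type":"number"},"minItems":5,"maxItems":5},"minItems":1,"maxItems":8},"force":{"type":"number"},"only":{"type":"string"},"quiet":{"type":"boolean"},"lines":{"type":"string"}},"required":["increments"],"additionalProperties":false}. increments is a list of rows, 1 to 8 of them, each of 5 numbers: the finger opening in mm, then dx, dy, dz in normalised numbers (1 is 1000 mm), then a turn about the tool's z in shares of pi/2 rad (1.0 is pi/2 rad); each row is the pose to reach, as a shift and turn from the pose commanded when the call began, along the tool's axes at that moment; what a row does not reach only later rows make up. A row lasts 1/10 s, in which the tool goes at most 50 mm and 0.15 rad, less where a joint would pass 70% of its speed; a pose out of reach is approached as far as the arm can. The fingers move at their own pace and stop on an object; force is the grip in N (left out, the last holds). Time passes only in rows, so rows that do not move let the fingers close. The tool returns the time, the measured TCP pose, the force, the opening and the grip force at its end. only (a regular expression) keeps the lines of the reply that match it, lines (a string "A,B") keeps lines A to B, and quiet returns only ok. Shift and turn numbers lie between -1 and 1, and a call with a number outside is refused. Input that does not fit is refused with a message, and nothing moves.
- r.get_obs(): the state, without advancing time (a new reading comes with each control period).
- r.camera(name): name is "side" or "top" or "wrist"; returns a dict with "pixels" (384x512x3 uint8, red, green, blue), "K" (3x3 intrinsics, pixels), "extrinsics" (4x4, takes a point from world to camera coordinates); the wrist camera has in their place "tool_from_camera" (4x4, takes a point from camera to tool coordinates, whose origin is the TCP and whose axes are the flange's). Camera axes: x right, y down, z forward; pixel columns grow to the right and rows downward; lengths in mm; the calibration is good to about 2 mm. A picture is of the moment at which its call begins: read the wrist's pose just before it. There is no depth.
- r.close_job(): hands the job in; it is judged then, once.
The state is a dict: "time": time; "joint_pos": joint angles; "joint_velocities": joint speeds; "joint_efforts": joint torques, N m; "position": TCP position; "tcp_rot": TCP orientation; "ft_force": force on the tool from outside, world axes, zero at the start; "torque": the same for the moment, N m; "opening": finger opening in mm; "gripper_force": force on a finger pad.
Only numpy, scipy, OpenCV 4.12 (cv2) and the standard library are available. Lean on these libraries where they do the work, as an engineer would, in place of code of your own. Each camera call takes 0.05 s, during which the arm holds its last target. There are 200 camera calls.

## Task

Press the red stop lever at the end of the rolling-pin rack down until it clicks and stays down by itself. Then slide the rolling pin out over the lowered lever far enough to tip its other end up between the two steel bars, draw it out slantwise through that opening and finish holding it in the gripper, the whole pin a good hand's width above the bars and clear of the rack. Leave the turquoise mug, the spice jar and the garlic where they stand.

Things in the scene. Friction and masses are not known exactly. Their poses are not given: they have to be found in the camera images.
- pin_rack: Light-wood rack, fixed. Origin: centre of the board's underside, 4 mm above the worktop (rubber feet); all heights below are from here. x along the pin, away from the lever; z up. Board 10 mm thick, 146 wide, x -105 to +125, a 64 wide nose to x -197 under the lever. Side walls: inner faces y +-63, outer +-73; end wall x +117 to +125; wall tops z 58. Lever end open but for the lever.
- lever_end_bar (a point): middle of the steel bar nearer the lever, on its centre line: rack x -98, z 73 mm. The two bars are 10 mm thick (z 68 to 78) and cross the rack along its y, over the pin's handles.
- closed_end_bar (a point): middle of the steel bar nearer the closed end, on its centre line: rack x +84, z 73 mm. The opening between the bars is 172 mm long and 126 mm wide, shorter than the pin.
- stop_lever (a joint): red sprung stop lever, rad: 0 = up, grows as pressed down, 0.50 = fully down, flat. Hinge along rack y at rack x -176, z 20 mm; 65 mm long, 44 wide, 6 thick, rising towards rack +x. Takes about 5 N at the pad; past 0.40 it snaps over and stays at 0.50 when let go.
- lever_pad (a point): point on top of the lever to press, 48 mm from its hinge, by black grip ribs: rack x -135, z 46 mm when up; x -128, z 23 mm when down
- lever_tip (a point): middle of the lever's rounded tip (radius 4 mm): up, at rack x -122, z 49 mm, just before the pin's end, so the pin cannot slide out; down, at rack x -115, z 20 mm (top 24)
- rolling_pin: wooden rolling pin, 220 mm long, 0.11 to 0.22 kg: body 28 mm thick, 130 long; dark handles 14 mm thick, 45 long. Origin at its centre; x along it, lever end to closed end; may be turned about x. It lies at axis height 36 mm in two rubber V-cradles at rack x +-45 mm (14 mm wide, tops z 32); between them it is free underneath down to the board.
- pin_lever_end (a point): the pin's tip at the lever end (-110 mm along its x)
- pin_closed_end (a point): the pin's tip at the closed end (+110 mm along its x)
- mug_teal: turquoise plastic mug, 86x110x80 mm, bystander; origin under its centre
- spice_jar_1: spice jar with dark lid, 44x44x96 mm, bystander; origin under its centre
- garlic_1: garlic bulb, 48x50x51 mm, bystander; origin under its centre

How it is judged (in metres and radians):
On the way, in this order (a step that is already met when the one before it is completed fails the run):
1. the stop lever is down and stays down with nothing touching it (value of joint stop_lever above 0.44 rad and contact force between the fingers and stop_lever below 0.2 N), for 0.2 s.
2. the pin's closed-end tip is up through the opening while its other end is still below the bars (height (world z) of pin_closed_end above 0.105 m and height (world z) of pin_lever_end below 0.077 m), for 0.05 s.
At the end, for the whole second after the job is handed in: The gripper holds the rolling pin still, both its ends more than 135 mm above the worktop (about 50 mm above the bars), not touching the rack; the lever is still latched down (over 0.44 rad); mug, spice jar and garlic within 30 mm of their starts (height (world z) of each of pin_lever_end, pin_closed_end above 0.135 m and contact force between the fingers and rolling_pin above 2 N and contact force between rolling_pin and pin_rack below 0.1 N and linear speed of rolling_pin below 0.03 m/s and value of joint stop_lever above 0.44 rad and distance of each of mug_teal, spice_jar_1, garlic_1 from where it was at the start of the episode below 0.03 m); the arm keeps its last pose, push and grip.
It fails at once if a bystander (mug teal) is pushed away or knocked over (distance of mug_teal from where it was at the start of the episode above 0.03 m or angle between mug_teal's own z axis and vertical above 0.5 rad).
It fails at once if a bystander (spice jar) is pushed away or knocked over (distance of spice_jar_1 from where it was at the start of the episode above 0.03 m or angle between spice_jar_1's own z axis and vertical above 0.5 rad).
It fails at once if a bystander (garlic) is pushed away or knocked over (distance of garlic_1 from where it was at the start of the episode above 0.03 m or angle between garlic_1's own z axis and vertical above 0.5 rad).
It also fails if it takes over 54 s, if anything falls off the work surface, if the arm or the gripper's body presses on something with over 40 N, if the wrist force passes 120 N, or if a joint passes its speed limit or range.

## Working session

There is one attempt and no reset: what is moved stays moved. The work goes in short steps, Python scripts to look and compute and a tool call to move; the robot and the scene stay as the last step left them, time stands still between calls to the robot, and variables do not carry over. Pictures are saved under pics/ and viewed, at most 10 in all, crops included, and the job is handed in when it is done.

```bash
ls; mkdir -p pics; python3 - <<'E'
from workcell import r
import cv2,numpy as np
o=r.get_obs();print(o)
for n in("top","side"):
    c=r.camera(n);cv2.imwrite(f"pics/{n}0.png",c["pixels"][:,:,::-1]);print(n,c["K"].tolist(),np.round(c["extrinsics"],4).tolist())
E
```

```text
pics
workcell.py
{'time': 0.0, 'joint_pos': array([-1.27699937e+00,  1.26352929e-01, -4.05895984e-02,  1.40537161e+00,
       -1.73917663e-05,  1.57078892e+00]), 'joint_velocities': array([ 5.88295957e-04,  5.88567776e-04,  1.97455190e-05,  2.54526493e-04,
       -9.20181232e-04, -9.28437926e-04]), 'joint_efforts': array([ 1.04460472e-03, -4.35921371e+01,  3.52918875e+01,  1.75958569e-02,
        1.61530761e-04, -5.86518780e-06]), 'position': array([ 151.91618416, -502.13274318,  230.5510786 ]), 'tcp_rot': array([-7.49460498e-04,  9.89228979e-01,  1.46374351e-01, -1.19681135e-04]), 'ft_force': array([ 0.39341875,  0.4769418 , -1.01272946]), 'torque': array([ 0.02388152, -0.00153738,  0.05157536]), 'gripper_force': 0.0, 'opening': 85.79712716842289}
top [[354.23571403384364, 0.0, 261.31476035922304], [0.0, 354.23571403384364, 185.23637138657526], [0.0, 0.0, 1.0]] [[0.0227, -0.9997, -0.0028, -171.4697], [-0.9718, -0.0214, -0.2347, 514.6412], [0.2346, 0.008, -0.9721, 821.6803], [0.0, 0.0, 0.0, 1.0]]
side [[455.9551123241188, 0.0, 249.61842351082174], [0.0, 455.9551123241188, 195.1969969093241], [0.0, 0.0, 1.0]] [[0.9998, -0.02, -0.0049, -525.2571], [-0.0161, -0.6092, -0.7928, -33.1914], [0.0129, 0.7927, -0.6094, 1279.6777], [0.0, 0.0, 0.0, 1.0]]
```

View pics/top0.png

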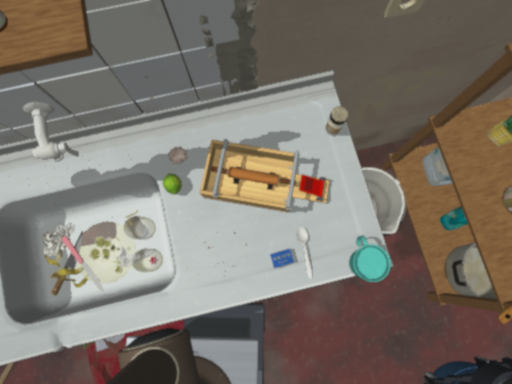

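View pics/side0.png

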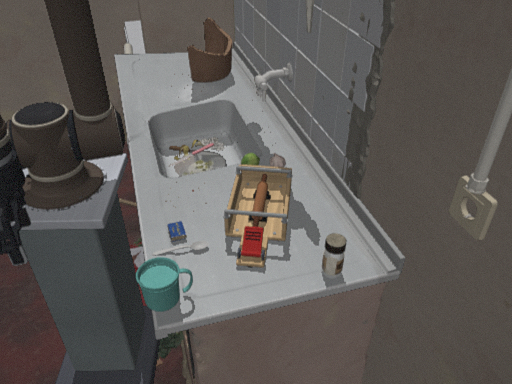

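The top view shows the rack at about u 200–330, v 140–210, with its lever at (313,186). The mug is at (370,260), the jar at (337,120) and the garlic at (178,155). The side view shows the rack's lever end nearest that camera. Next I'll enlarge both crops.

```bash
python3 - <<'E'
import cv2
a=cv2.imread("pics/top0.png")[130:220,190:340];cv2.imwrite("pics/topc.png",cv2.resize(a,None,fx=5,fy=5,interpolation=cv2.INTER_CUBIC))
a=cv2.imread("pics/side0.png")[155:275,215:305];cv2.imwrite("pics/sidec.png",cv2.resize(a,None,fx=5,fy=5,interpolation=cv2.INTER_CUBIC))
E
```

```text
(no output)
```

View pics/topc.png

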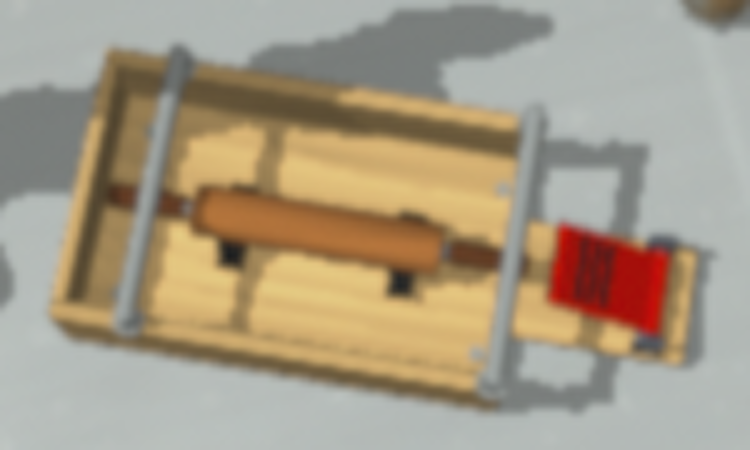

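View pics/sidec.png

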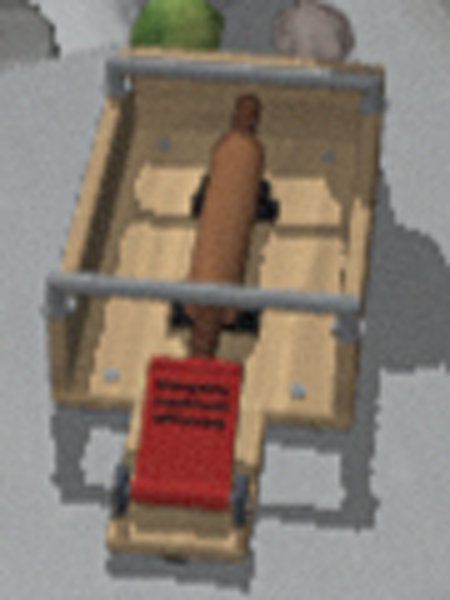

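The crops show the lever bar running (533,115)–(491,385) in the enlarged top view and the closed bar (180,60)–(127,327). The grip ribs are at about (592,270). In the side crop the lever bar's middle is at about (207,293). I'll fit the rack pose from these points.

```bash
cat > h.py <<'E'
import numpy as np,cv2
from scipy.optimize import least_squares
from scipy.spatial.transform import Rotation as R
cam={'top':(np.array([[354.236,0,261.315],[0,354.236,185.236],[0,0,1]]),np.array([[0.0227,-0.9997,-0.0028,-171.4697],[-0.9718,-0.0214,-0.2347,514.6412],[0.2346,0.008,-0.9721,821.6803]])),
'side':(np.array([[455.955,0,249.618],[0,455.955,195.197],[0,0,1]]),np.array([[0.9998,-0.02,-0.0049,-525.2571],[-0.0161,-0.6092,-0.7928,-33.1914],[0.0129,0.7927,-0.6094,1279.6777]]))}
def proj(n,P):
    K,E=cam[n];q=(E[:,:3]@np.asarray(P,float).T).T+E[:,3];q=q@K.T;return q[:,:2]/q[:,2:]
def r2w(p,P):
    P=np.atleast_2d(P);c,s=np.cos(p[2]),np.sin(p[2])
    return np.c_[p[0]+c*P[:,0]-s*P[:,1],p[1]+s*P[:,0]+c*P[:,1],P[:,2]+4]
E
python3 - <<'E'
from h import *
T=[((153,193),(84,0,75)),((512,250),(-98,0,75)),((592,270),(-135,0,46)),((110,50),(125,-73,58)),((52,318),(125,73,58)),((697,250),(-197,-32,10)),((686,362),(-197,32,10))]
S=[((385,68),(125,-73,58)),((108,62),(125,73,58)),((207,293),(-98,0,73)),((193,400),(-135,0,46)),((108,548),(-197,32,10)),((246,555),(-197,-32,10))]
tp=np.array([t[0] for t in T])/5+[190,130]-.4;sp=np.array([t[0] for t in S])/5+[215,155]-.4
f=lambda p:np.r_[(proj('top',r2w(p,[t[1] for t in T]))-tp).ravel(),(proj('side',r2w(p,[t[1] for t in S]))-sp).ravel()]
s=least_squares(f,[550,-200,1.5],loss='soft_l1',x_scale=[10,10,.1]);print(s.x,np.round(f(s.x).reshape(-1,2),1).tolist())
np.save('p.npy',s.x)
# tool axes for rack-aligned
for n,P in dict(pad=(-135,0,46),lever=(-98,0,73),pc=(0,0,36)).items(): print(n,r2w(s.x,P))
# objects ground
def ray(n,uv,z):
    K,E=cam[n];d=E[:,:3].T@np.linalg.inv(K)@[*uv,1];c=-E[:,:3].T@E[:,3];return c+d*(z-c[2])/d[2]
print('mug',ray('top',(370,263),40),'jar',ray('top',(337,116),90),'garlic',ray('top',(178,155),30))
from workcell import r
o=r.get_obs();q=o['tcp_rot'];M=R.from_quat([q[1],q[2],q[3],q[0]]).as_matrix();print(M.round(3))
E
```

```text
[ 546.56568918 -142.2766489     1.43169014] [[0.7, -1.2], [1.8, -1.2], [-0.7, -0.0], [-0.3, -0.1], [-0.2, 1.1], [1.6, -0.7], [0.9, 0.4], [-0.7, -0.9], [1.0, -3.1], [-1.2, 0.7], [-0.2, -1.3], [-0.6, -1.2], [0.5, -0.2]]
pad [[ 527.84686072 -275.97259297   50.        ]]
lever [[ 532.9772063  -239.33000089   77.        ]]
pc [[ 546.56568918 -142.2766489    40.        ]]
mug [ 335.47683155 -427.33027435   40.        ] jar [ 695.35114249 -347.1433048    90.        ] garlic [603.00456839  61.92196424  30.        ]
[[ 0.957  0.29  -0.   ]
 [ 0.29  -0.957  0.001]
 [ 0.    -0.001 -1.   ]]
```

The manual's scale: shifts go in shares of 1000 mm and turns go in shares of pi/2 rad. Converting my numbers, 400 mm / 1000 = 0.4, 350 mm / 1000 = 0.35, -1.12 rad / 1.5708 = -0.713.

```bash
cat >> h.py <<'E'
def delta(tx,ty,tz):
    "rack target of TCP -> shift in tool axes and turn"
    from workcell import r
    o=r.get_obs();p=np.load('p.npy');q=o['tcp_rot'];M=R.from_quat([q[1],q[2],q[3],q[0]]).as_matrix()
    d=M.T@(r2w(p,(tx,ty,tz))[0]-o['position']);yaw=np.arctan2(M[1,0],M[0,0])
    print('shift',d.round(1),'turn',round(-(p[2]-yaw),3),'pos',o['position'].round(1),'F',o['ft_force'].round(1),'open',round(o['opening'],1),'t',round(o['time'],2))
E
```

hand_motion(
  increments=[
    [0, 0.05, -0.013, 0, -0.0891],
    [0, 0.1, -0.026, 0, -0.1783],
    [0, 0.15, -0.039, 0, -0.2674],
    [0, 0.2, -0.052, 0, -0.3565],
    [0, 0.25, -0.065, 0, -0.4456],
    [0, 0.3, -0.078, 0, -0.5348],
    [0, 0.35, -0.091, 0, -0.6239],
    [0, 0.4, -0.104, 0, -0.713],
  ],
)

```text
time: 0.9
position: [494.8, -292.5, 231.0]
tcp_rot: [-0.0, 0.758, 0.652, -0.0]
ft_force: [-0.3, -0.7, 0.5]
opening: 0.0
gripper_force: 0.0
```

```bash
python3 -c "
from h import *
delta(-132,0,200)"
```

```text
shift [24.3 30.1 27. ] turn -0.012 pos [ 494.8 -292.5  231. ] F [-0.3 -0.7  0.5] open 0.0 t 0.9
```

Scaled: 20 mm / 1000 = 0.02, 15 mm / 1000 = 0.015, -0.01 rad / 1.5708 = -0.0064.

hand_motion(
  increments=[
    [0, 0.015, 0.02, 0.013, -0.0064],
    [0, 0.015, 0.02, 0.013, -0.0064],
    [0, 0.015, 0.02, 0.013, -0.0064],
  ],
)

```text
time: 1.2
position: [515.2, -281.9, 217.4]
tcp_rot: [-0.001, 0.757, 0.654, -0.001]
ft_force: [0.4, 0.1, 0.7]
opening: 0.3
gripper_force: 0.0
```

```bash
python3 - <<'E'
from h import *
delta(-132,0,200)
from workcell import r
o=r.get_obs();c=r.camera('wrist');im=c['pixels'][:,:,::-1].copy();cv2.imwrite('pics/w0.png',im)
np.savez('w0.npz',K=c['K'],T=c['tool_from_camera'],pos=o['position'],q=o['tcp_rot']);print(c['K'].tolist(),c['tool_from_camera'].round(4).tolist())
E
```

```text
shift [10.7 11.6 13.4] turn -0.007 pos [ 515.2 -281.9  217.4] F [0.4 0.1 0.7] open 0.3 t 1.2
[[324.1235609915815, 0.0, 255.53672530111626], [0.0, 324.1235609915815, 186.2377992855453], [0.0, 0.0, 1.0]] [[0.0004, -0.9563, -0.2924, 74.4497], [1.0, 0.0, 0.0011, -0.2308], [-0.0011, -0.2924, 0.9563, -142.6252], [0.0, 0.0, 0.0, 1.0]]
```

View pics/w0.png

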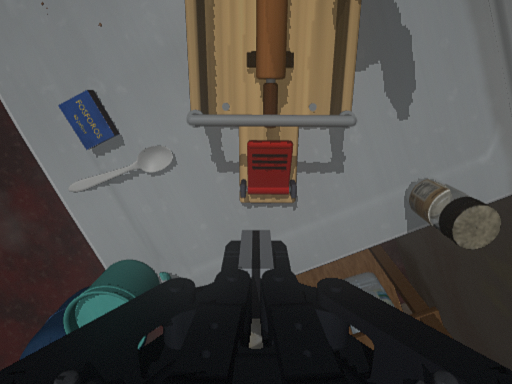

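The wrist view shows the lever bar running (193,119)–(350,120), the ribs centred at (270,161) and the nose corners at (240,202) and (297,202). I'll refit the rack pose with these points.

```bash
python3 - <<'E'
from h import *
d=np.load('w0.npz');q=d['q'];M=R.from_quat([q[1],q[2],q[3],q[0]]).as_matrix();T=d['T']
W=[((271.5,120),(-98,0,73)),((270,161.5),(-135,0,46)),((270,141),(-120,0,51)),((240,203),(-197,32,10)),((297,203),(-197,-32,10)),((270,83),(-65,0,36)),((199.5,118),(-103,63,58)),((345,118),(-103,-63,58))]
wp=np.array([w[0] for w in W])
def pw(p):
    X=(r2w(p,[w[1] for w in W])-d['pos'])@M;X=(X-T[:3,3])@T[:3,:3];X=X@d['K'].T;return X[:,:2]/X[:,2:]
f=lambda p:(pw(p)-wp).ravel()
p0=np.load('p.npy');print(f(p0).reshape(-1,2).round(1).tolist())
s=least_squares(f,p0,loss='soft_l1',x_scale=[10,10,.1]);print(s.x,f(s.x).reshape(-1,2).round(1).tolist())
p=s.x*.7+p0*.3 if 0 else s.x
np.save('p.npy',p);delta(-132,0,110)
E
```

```text
[[-2.5, 3.3], [-2.3, -2.7], [-2.0, 3.4], [-1.8, 2.8], [-2.5, 2.5], [-2.3, 0.7], [-0.3, 9.6], [-7.5, 8.7]]
[ 549.04119897 -139.44561975    1.4328346 ] [[0.0, -0.4], [-0.0, -5.8], [0.3, 0.1], [0.2, 0.2], [-0.4, -0.2], [-0.1, -2.9], [1.9, 6.2], [-4.8, 5.1]]
shift [ 14.5  14.2 104. ] turn -0.009 pos [ 514.8 -282.5  218. ] F [ 0.2  0.1 -0.7] open 0.1 t 1.25
```

Scaled: 148 mm / 1000 = 0.148, 140 mm / 1000 = 0.14, -0.009 rad / 1.5708 = -0.0057.

hand_motion(
  increments=[
    [0, 0.007, 0.007, 0.05, -0.0057],
    [0, 0.013, 0.014, 0.1, -0.0057],
    [0, 0.013, 0.014, 0.12, -0.0057],
    [0, 0.013, 0.014, 0.14, -0.0057],
    [0, 0.013, 0.014, 0.148, -0.0057],
    [0, 0.013, 0.014, 0.148, -0.0057],
  ],
)

```text
time: 1.85
position: [530.0, -272.2, 70.0]
tcp_rot: [-0.001, 0.755, 0.656, -0.0]
ft_force: [-0.6, 0.0, 0.5]
opening: 0.1
gripper_force: 0.0
```

```bash
python3 -c "
from h import *
delta(-130,0,46);delta(-128,0,23)"
```

```text
shift [ 4.1  0.6 20. ] turn -0.002 pos [ 530.  -272.2   70. ] F [-0.6  0.   0.5] open 0.1 t 1.85
shift [ 6.1  0.7 43. ] turn -0.002 pos [ 530.  -272.2   70. ] F [-0.6  0.   0.5] open 0.1 t 1.85
```

Scaled: 45 mm / 1000 = 0.045, 40 mm / 1000 = 0.04.

hand_motion(
  increments=[
    [0, 0.002, 0.001, 0.012, 0],
    [0, 0.003, 0.001, 0.024, 0],
    [0, 0.004, 0.001, 0.033, 0],
    [0, 0.006, 0.001, 0.04, 0],
    [0, 0.006, 0.001, 0.045, 0],
    [0, 0.006, 0.001, 0.045, 0],
    [0, 0.006, 0.001, 0.045, 0],
  ],
)

```text
time: 2.55
position: [532.9, -265.2, 26.7]
tcp_rot: [-0.0, 0.754, 0.657, 0.0]
ft_force: [-5.3, 3.5, 13.0]
opening: 0.3
gripper_force: 6.6
```

Scaled: -170 mm / 1000 = -0.17, -135 mm / 1000 = -0.135.

hand_motion(
  increments=[
    [0, 0, 0, -0.015, 0],
    [0, 0, 0, -0.045, 0],
    [0, 0, 0, -0.09, 0],
    [0, 0, 0, -0.135, 0],
    [0, 0, 0, -0.17, 0],
    [0, 0, 0, -0.17, 0],
    [0, 0, 0, -0.17, 0],
  ],
)

```text
time: 3.25
position: [533.5, -265.8, 195.7]
tcp_rot: [0.001, 0.754, 0.657, 0.0]
ft_force: [-0.1, -0.5, -0.3]
opening: 0.0
gripper_force: 0.0
```

```bash
python3 - <<'E'
from h import *
from workcell import r
o=r.get_obs();c=r.camera('wrist');im=c['pixels'][:,:,::-1].copy();cv2.imwrite('pics/w1.png',cv2.resize(im[0:230,140:420],None,fx=2.5,fy=2.5))
np.savez('w1.npz',K=c['K'],T=c['tool_from_camera'],pos=o['position'],q=o['tcp_rot']);delta(22,0,130)
E
```

```text
shift [149.1  -1.2  60.3] turn 0.0 pos [ 532.8 -265.6  194.3] F [-0.  -0.1  0.2] open 0.0 t 3.3
```

View pics/w1.png

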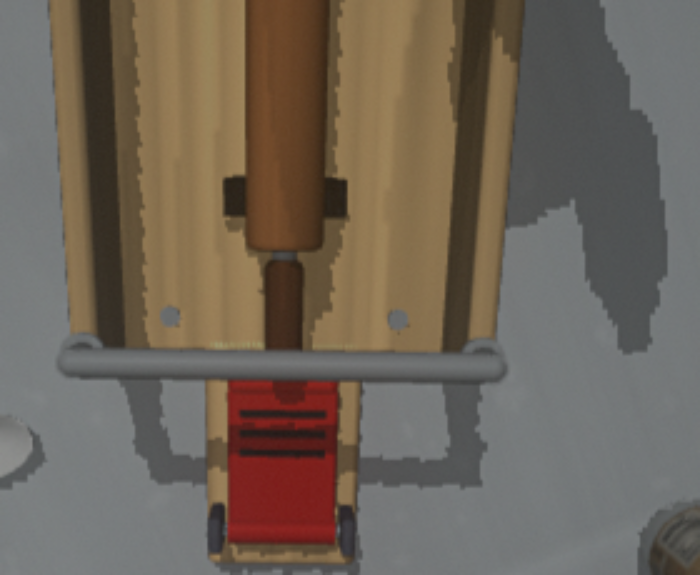

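The lever now lies flat and stays down with nothing on it. In crop pixels, the bar's middle is at (281,364), the pin body's end at (285,249), a cradle at (285,197) and the nose corners at (208,562) and (357,562). I'll check the fit against these.

```bash
python3 - <<'E'
from h import *
d=np.load('w1.npz');q=d['q'];M=R.from_quat([q[1],q[2],q[3],q[0]]).as_matrix();T=d['T']
W=[((281,364),(-98,0,73)),((208,562),(-197,32,10)),((357,562),(-197,-32,10)),((285,197),(-45,0,30)),((285,247),(-65,0,44)),((281,545),(-177,0,22))]
wp=np.array([w[0] for w in W])/2.5+[140,0]-.3
def pw(p):
    X=(r2w(p,[w[1] for w in W])-d['pos'])@M;X=(X-T[:3,3])@T[:3,:3];X=X@d['K'].T;return X[:,:2]/X[:,2:]
f=lambda p:(pw(p)-wp).ravel()
p0=np.load('p.npy');print(f(p0).reshape(-1,2).round(1).tolist())
s=least_squares(f,p0,loss='soft_l1',x_scale=[10,10,.1]);print(s.x,f(s.x).reshape(-1,2).round(1).tolist())
E
```

```text
[[0.7, -0.1], [1.0, 1.2], [0.3, 1.2], [-0.7, -0.7], [-0.8, 3.1], [1.1, -5.1]]
[ 550.02156491 -139.29692038    1.42300597] [[0.7, -0.5], [0.0, 0.7], [-0.6, 1.2], [-0.2, -1.1], [-0.4, 2.8], [0.4, -5.3]]
```

Scaled: 149 mm / 1000 = 0.149, 130 mm / 1000 = 0.13.

hand_motion(
  increments=[
    [50, 0.045, 0, 0.02, 0],
    [50, 0.09, -0.001, 0.04, 0],
    [50, 0.13, -0.001, 0.06, 0],
    [50, 0.149, -0.001, 0.08, 0],
    [50, 0.149, -0.001, 0.085, 0],
    [50, 0.149, -0.001, 0.085, 0],
  ],
)

```text
time: 3.9
position: [551.0, -117.5, 107.9]
tcp_rot: [-0.002, 0.754, 0.657, -0.002]
ft_force: [-0.5, 0.6, -0.2]
opening: 50.3
gripper_force: 0.0
```

```bash
python3 -c "
from h import *
delta(22,0,24)"
```

```text
shift [ 0.   1.4 79.9] turn 0.001 pos [ 551.  -117.5  107.9] F [-0.5  0.6 -0.2] open 50.3 t 3.9
```

Scaled: 80 mm / 1000 = 0.08, 72 mm / 1000 = 0.072.

hand_motion(
  increments=[
    [50, 0, 0.001, 0.03, 0],
    [50, 0, 0.001, 0.055, 0],
    [50, 0, 0.001, 0.072, 0],
    [50, 0, 0.001, 0.08, 0],
    [50, 0, 0.001, 0.08, 0],
    [20, 0, 0.001, 0.08, 0],
    [10, 0, 0.001, 0.08, 0],
    [10, 0, 0.001, 0.08, 0],
  ],
  force=25,
)

```text
time: 4.7
position: [553.3, -118.6, 31.6]
tcp_rot: [0.0, 0.754, 0.656, -0.0]
ft_force: [-5.7, -0.7, 6.3]
opening: 27.1
gripper_force: 24.9
```

hand_motion(
  increments=[
    [10, 0, 0, 0, 0],
    [10, 0, 0, 0, 0],
    [10, 0, 0, 0, 0],
  ],
)

```text
time: 5.0
position: [553.4, -118.6, 31.6]
tcp_rot: [0.001, 0.754, 0.656, -0.0]
ft_force: [-5.0, -1.9, 6.4]
opening: 27.2
gripper_force: 25.0
```

Scaled: 8 mm / 1000 = 0.008, 4 mm / 1000 = 0.004.

hand_motion(
  increments=[
    [50, 0, 0, 0, 0],
    [50, 0, 0, 0, 0],
    [50, 0, 0, 0.004, 0],
    [50, 0, 0, 0.008, 0],
    [50, 0, 0, 0.008, 0],
    [50, 0, 0, 0.008, 0],
  ],
)

```text
time: 5.6
position: [553.4, -118.1, 21.9]
tcp_rot: [-0.0, 0.754, 0.657, -0.0]
ft_force: [0.6, -0.4, -0.4]
opening: 49.8
gripper_force: 0.0
```

```bash
python3 -c "
from h import *
delta(22,0,17)"
```

```text
shift [ 0.2 -1.3  0.9] turn 0.0 pos [ 553.4 -118.1   21.9] F [ 0.6 -0.4 -0.4] open 49.8 t 5.6
```

Scaled: -1 mm / 1000 = -0.001.

hand_motion(
  increments=[
    [38, 0, -0.001, 0.001, 0],
    [30, 0, -0.001, 0.001, 0],
    [10, 0, -0.001, 0.001, 0],
    [10, 0, -0.001, 0, 0],
    [10, 0, -0.001, 0, 0],
    [10, 0, -0.001, 0, 0],
  ],
  force=30,
)

```text
time: 6.2
position: [552.4, -118.0, 22.3]
tcp_rot: [-0.0, 0.754, 0.657, -0.0]
ft_force: [1.5, -0.4, 0.7]
opening: 27.0
gripper_force: 30.0
```

```bash
python3 -c "
from h import *
delta(22,0,17)"
```

```text
shift [ 0.3 -0.4  1.3] turn -0.0 pos [ 552.4 -118.    22.3] F [ 1.5 -0.4  0.7] open 27.0 t 6.2
```

Scaled: -14 mm / 1000 = -0.014, -10 mm / 1000 = -0.01.

hand_motion(
  increments=[
    [10, 0, 0, -0.005, 0],
    [10, 0, 0, -0.01, 0],
    [10, 0, 0, -0.014, 0],
    [10, 0, 0, -0.014, 0],
  ],
)

```text
time: 6.6
position: [553.1, -118.2, 37.2]
tcp_rot: [0.001, 0.754, 0.657, 0.0]
ft_force: [0.1, 0.1, -1.6]
opening: 27.0
gripper_force: 29.9
```

hand_motion(
  increments=[
    [10, -0.008, 0, 0, 0],
    [10, -0.016, 0, 0, 0],
    [10, -0.024, 0, 0, 0],
    [10, -0.032, 0, 0, 0],
    [10, -0.04, 0, 0, 0],
    [10, -0.046, 0, 0, 0],
    [10, -0.046, 0, 0, 0],
  ],
)

```text
time: 7.3
position: [546.1, -164.5, 36.2]
tcp_rot: [0.0, 0.755, 0.656, -0.0]
ft_force: [0.4, -0.6, -1.7]
opening: 27.0
gripper_force: 29.9
```

```bash
python3 - <<'E'
from h import *
from workcell import r
delta(-24,0,31)
c=r.camera('side');a=c['pixels'][155:275,215:305,::-1];a=cv2.resize(a,None,fx=5,fy=5,interpolation=cv2.INTER_CUBIC)
w=r.camera('wrist')['pixels'][:,:,::-1]
w=cv2.resize(w,None,fx=.8,fy=.8)
o=np.zeros((600,800,3),np.uint8);o[:,:450]=a[:, :450];o[:307,450:]=cv2.resize(w,(350,262))[:,:350].repeat(1,0)[:307] if 0 else np.vstack([cv2.resize(w,(350,262)),np.zeros((45,350,3),np.uint8)]);cv2.imwrite('pics/s2.png',o)
E
```

```text
shift [ 1.2 -0.5  1.2] turn -0.001 pos [ 546.1 -164.5   36.2] F [ 0.4 -0.6 -1.7] open 27.0 t 7.3
```

View pics/s2.png

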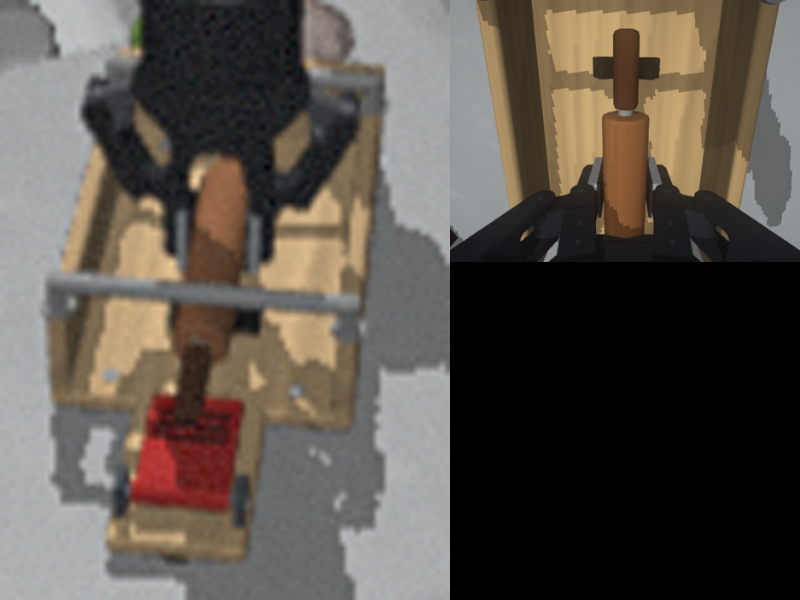

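The side view shows the pin between the pads, with its lever-end handle over the flat lever. The wrist inset shows the closed end free, clear of the end bar. Now I'll raise the pin so the lever-end bar tips it.

Scaled: -20 mm / 1000 = -0.02, -16 mm / 1000 = -0.016.

hand_motion(
  increments=[
    [10, 0, 0, -0.004, 0],
    [10, 0, 0, -0.008, 0],
    [10, 0, 0, -0.012, 0],
    [10, 0, 0, -0.016, 0],
    [10, 0, 0, -0.02, 0],
    [10, 0, 0, -0.02, 0],
  ],
)

```text
time: 8.0
position: [546.2, -163.4, 56.8]
tcp_rot: [-0.0, 0.754, 0.657, 0.0]
ft_force: [-1.6, 2.0, -4.0]
opening: 27.1
gripper_force: 29.9
```

hand_motion(
  increments=[
    [10, 0, 0, -0.004, 0],
    [10, 0, 0, -0.008, 0],
    [10, 0, 0, -0.012, 0],
    [10, 0, 0, -0.012, 0],
  ],
)

```text
time: 8.4
position: [546.7, -163.8, 69.1]
tcp_rot: [0.001, 0.754, 0.657, 0.0]
ft_force: [0.2, 0.1, -4.6]
opening: 27.0
gripper_force: 30.0
```

```bash
python3 - <<'E'
from h import *
from workcell import r
delta(-24,0,63)
c=r.camera('side');a=c['pixels'][125:275,195:315,::-1];cv2.imwrite('pics/s3.png',cv2.resize(a,None,fx=4,fy=4,interpolation=cv2.INTER_CUBIC))
E
```

```text
shift [ 0.5 -1.   2.1] turn -0.0 pos [ 546.7 -163.8   69.1] F [ 0.2  0.1 -4.6] open 27.0 t 8.4
```

View pics/s3.png

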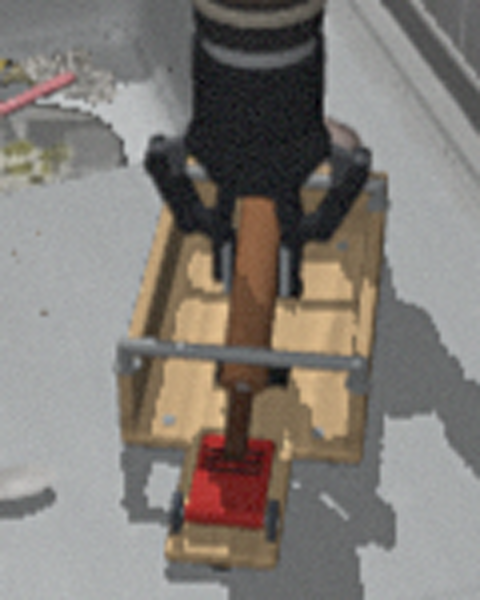

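The pin is tilting. In crop pixels, the body's lever end is at about (238,388), under the bar, and the handle tip is at about (236,458), over the lever. I'll work out the pose of those points in the rack's mid-plane.

```bash
python3 - <<'E'
from h import *
p=np.load('p.npy');c,s=np.cos(p[2]),np.sin(p[2])
def plane(n,uv):
    K,E=cam[n];d=E[:,:3].T@np.linalg.inv(K)@[*uv,1];C=-E[:,:3].T@E[:,3]
    X,dX=[(c*(v[0])+s*v[1],-s*v[0]+c*v[1],v[2]) for v in (C-[p[0],p[1],4],d)]
    t=-X[1]/dX[1];return np.round([X[0]+t*dX[0],X[2]+t*dX[2]],1)
# use side view: x-z ambiguity -> compare predicted pixels for tilt hypotheses
g=22;X,Z=-24.5,83
for th in (0,.1,.2,.3,.4,.5):
    P=[(X-(g+110)*np.cos(th),0,Z-(g+110)*np.sin(th)),(X-(g+65)*np.cos(th),0,Z-(g+65)*np.sin(th))]
    print(th,proj('side',r2w(p,P)).round(1).tolist())
print('seen',np.array([[236,458],[238,388]])/4+[195,125]-.4)
E
```

```text
0 [[253.1, 226.5], [255.3, 213.5]]
0.1 [[253.1, 230.8], [255.3, 216.3]]
0.2 [[253.2, 234.6], [255.4, 218.8]]
0.3 [[253.4, 237.8], [255.5, 220.9]]
0.4 [[253.6, 240.4], [255.6, 222.8]]
0.5 [[253.9, 242.5], [255.7, 224.2]]
seen [[253.6 239.1]
 [254.1 221.6]]
```

The tilt is about 0.35 rad, as wanted. Now I'll draw the pin out along its axis.

Scaled: 78 mm / 1000 = 0.078, 70 mm / 1000 = 0.07.

hand_motion(
  increments=[
    [10, 0.01, 0, -0.004, 0],
    [10, 0.02, 0, -0.007, 0],
    [10, 0.03, 0, -0.011, 0],
    [10, 0.04, 0, -0.015, 0],
    [10, 0.05, 0, -0.018, 0],
    [10, 0.06, 0, -0.022, 0],
    [10, 0.07, 0, -0.026, 0],
    [10, 0.078, 0, -0.029, 0],
  ],
)

```text
time: 9.25
position: [557.2, -85.3, 97.8]
tcp_rot: [0.0, 0.754, 0.657, 0.0]
ft_force: [-0.5, -0.0, -1.4]
opening: 27.0
gripper_force: 30.1
```

hand_motion(
  increments=[
    [10, 0, 0, 0, 0],
    [10, 0, 0, 0, 0],
  ],
)

```text
time: 9.45
position: [557.0, -86.2, 97.3]
tcp_rot: [0.0, 0.754, 0.657, -0.0]
ft_force: [-0.3, -0.1, -0.7]
opening: 27.3
gripper_force: 30.1
```

```bash
python3 - <<'E'
from h import *
from workcell import r
delta(53,0,94)
c=r.camera('side');a=c['pixels'][125:275,195:315,::-1];cv2.imwrite('pics/s4.png',cv2.resize(a,None,fx=4,fy=4,interpolation=cv2.INTER_CUBIC))
E
```

```text
shift [-0.8 -0.6 -0.7] turn 0.0 pos [557.  -86.2  97.3] F [-0.3 -0.1 -0.7] open 27.3 t 9.45
```

View pics/s4.png

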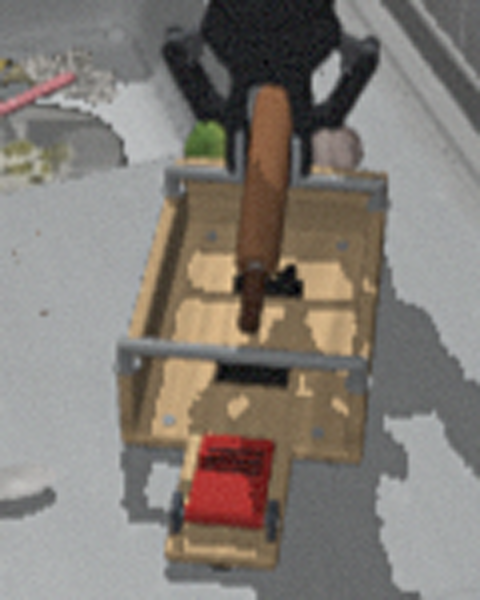

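The handle tip, at crop (248,328), is inside the opening and clear of the bar, and the lever is still down. Lifting now.

Scaled: -130 mm / 1000 = -0.13, -118 mm / 1000 = -0.118.

hand_motion(
  increments=[
    [10, 0.002, 0, -0.02, 0],
    [10, 0.004, 0, -0.04, 0],
    [10, 0.004, 0, -0.06, 0],
    [10, 0.004, 0, -0.08, 0],
    [10, 0.004, 0, -0.1, 0],
    [10, 0.004, 0, -0.118, 0],
    [10, 0.004, 0, -0.13, 0],
    [10, 0.004, 0, -0.13, 0],
  ],
  force=45,
)

```text
time: 10.3
position: [558.3, -82.9, 228.8]
tcp_rot: [0.001, 0.754, 0.656, 0.001]
ft_force: [-0.1, 0.2, -1.4]
opening: 26.9
gripper_force: 46.6
```

hand_motion(
  increments=[
    [10, 0, 0, 0, 0],
    [10, 0, 0, 0, 0],
    [10, 0, 0, 0, 0],
    [10, 0, 0, 0, 0],
    [10, 0, 0, 0, 0],
  ],
)

```text
time: 10.8
position: [557.4, -82.3, 226.9]
tcp_rot: [-0.0, 0.754, 0.657, -0.0]
ft_force: [-0.5, -0.2, -1.0]
opening: 26.5
gripper_force: 46.6
```

```bash
python3 - <<'E'
from h import *
from workcell import r
p=np.load('p.npy');delta(55,0,220)
for n in('side','top'):
    c=r.camera(n);cv2.imwrite(f'pics/{n}5.png',c['pixels'][:,:,::-1])
a=cv2.imread('pics/side5.png')[20:300,130:360];b=cv2.imread('pics/top5.png')[90:290,150:400]
b=cv2.resize(b,(400,320));a=cv2.resize(a,(400,487));o=np.zeros((487,800,3),np.uint8);o[:,:400]=a;o[:320,400:]=b;cv2.imwrite('pics/f5.png',o)
E
```

```text
shift [-2.8 -0.4  2.9] turn 0.0 pos [557.4 -82.3 226.9] F [-0.5 -0.2 -1. ] open 26.5 t 10.8
```

View pics/f5.png

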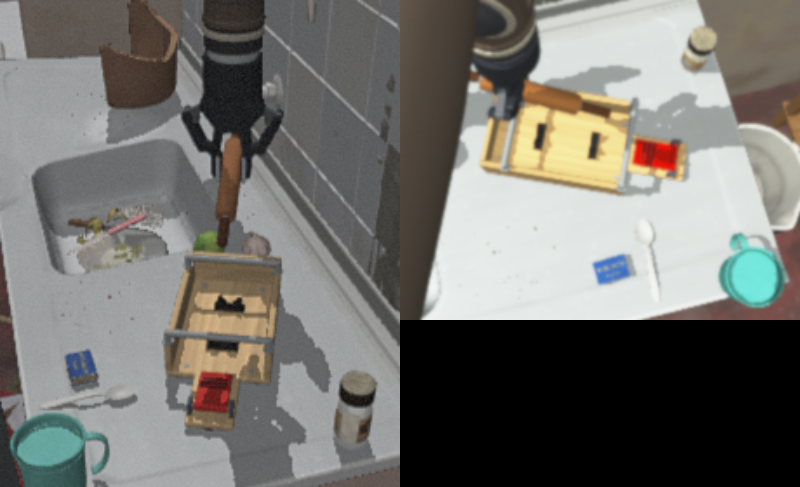

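Both views show the pin held tilted well above the rack, with its lower tip at about 200 mm. The lever is flat, and the mug, jar and garlic haven't moved. I'll hand the job in.

```bash
python3 -c "
from workcell import r
print(r.close_job())"
```

```text
the job is handed in; nothing more can be done
None
```

I handed the job in at about 11 s: the stop lever is latched down, and the pin was tipped up and drawn out between the bars. It is held still, with its lower end about 200 mm above the worktop by estimate, and the mug, jar and garlic are where they stood; no verdict came back.

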